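# Weigh out heavy washers onto the packing spindle

## Robot

A 7-joint arm with a two-finger parallel gripper is mounted at the origin on the work surface. World frame = base frame: x ahead of the robot, y to its left, z up, the work surface at z = 0. Lengths are in mm, angles in rad, forces in N, time in s.
With the tool pointing down it reaches from about 425 to 875 mm from the base axis. Payload 8.4 kg.
Tool frame: the origin (TCP) lies at the very end of the fingers, on their centre line; the grasp point (between the pads) lies 19 mm behind it; z points along the fingers, y is the line along which they close (so a half turn about z gives the same grasp; the last joint's range is limited). The gripper opens to 87 mm and grips with 3 to 60 N. Pads are 19 mm wide; open, the fingers measure 117 mm over their backs; the gripper's body (75 mm by 190 mm) begins 51 mm behind the grasp point.
Start: joints at [1.215, 0.333, 0.04, 1.465, -0.013, 1.343, -0.059], TCP at [165.07, -628.662, 222.546] pointing down, gripper open.
Joint ranges: [-2.58, 2.58], [-0.38, 2.09], [-1.3, 1.39], [0.25, 2.4], [-1.5, 4.64], [0.08, 2.09], [-2.65, 2.65]. Speed limits (rad/s): [2.22, 2.22, 2.79, 2.79, 3.14, 3.14, 3.14].

## Interface

Orientations are given as a rotation vector (axis times angle).
In Python, from cell import r, optics gives the robot as it stands.
- The arm moves only by the shell command python3 -m inch 'ROWS' [OPENING] [FORCE]. ROWS is JSON, a list of rows, each a list of 4 numbers: the shift along the tool's x, y, z in cm, then the turn about the tool's z in degrees. A call has 1 to 8 rows; each row shifts and turns the commanded pose from where the row before left it, along the tool's axes as they then stand; what a row does not reach is not made up. A row lasts 1/8 s, in which the tool goes at most 62.5 mm and 10.7 degrees, less where a joint would pass 70% of its speed; a pose out of reach is approached as far as the arm can. A call with a gripper value outside its range is refused whole. OPENING is the opening in per cent of the stroke, from 0 (shut) to 100 (fully open), set as the call begins (- or left out, the last holds). The fingers move at their own pace and stop on an object; FORCE is the grip in N (left out, the last holds). Time passes only in rows, so rows that do not move let the fingers close. It gives the time, the measured TCP pose, the force, the opening and the grip force at its end, in the units of the state.
- r.sense(): the state, without advancing time (a new reading comes with each control period).
- optics.camera(name): name is "scene" or "top" or "wrist"; returns a dict with "frame" (400x640x3 uint8, red, green, blue), "fx", "fy", "cx", "cy" (pixels), "R" (3x3) and "t" (3): a world point X has camera coordinates R X + t. Camera axes: x right, y down, z forward; pixel columns grow to the right and rows downward; lengths in mm; the calibration is good to about 2 mm. A picture is of the moment at which its call begins. There is no depth.
- r.hand_in(): hands the job in; it is judged then, once.
The state is a dict: "t": time; "joint_positions": joint angles; "qvel": joint speeds; "joint_efforts": joint torques, N m; "tool_pos": TCP position; "eef_rot": TCP orientation; "force": force on the tool from outside, world axes, zero at the start; "moment": the same for the moment, N m; "gripper_width": opening from 0.0 (shut) to 1.0 (fully open); "gripper_force": force on a finger pad.
Only numpy, scipy, OpenCV 4.12 (cv2) and the standard library are available. Lean on these libraries where they do the work, as an engineer would, in place of code of your own. Each camera call takes 0.05 s, during which the arm holds its last target. There are 200 camera calls.

## Task

Weigh out the customer's washers: one at a time, take a washer from the counter mat, feel it over the spindle of the packing stand on the scale, lower it down until it lies flat on the foot or the stack and let go, then see what the dial shows; stop as soon as its hand reaches the index tab, with not one washer more than that takes. Do not drop the washers down the spindle, never press the scale to the end of its dial, and leave the other washers and everything else where they are.

Things in the scene. Friction and masses are not known exactly. Their poses are not given: they have to be found in the camera images.
- scale: white mechanical shop scale, fixed to the counter. Origin: on the counter under the centre of its weighing plate. Housing under the plate 150 x 150 mm, 74 mm high; on its +x side (away from the robot at yaw 0) a console with the sloping round dial reaches to x = 190 mm, at most 100 mm high. On the plate stands the packing stand: a foot with an upright spindle
- plate_top (a point): centre of the flat top of the round steel weighing plate (160 mm across), 100 mm above the counter when empty; x, y as the scale's, z up. The stand's steel foot (43 mm across, 6 mm thick) clings here by magnets where somebody set it by eye: its spindle is 3.5 to 6.5 mm off this point, in any direction, has no reading of its own and does not shift under a side force of 10 N
- plate (a joint): how far the plate has sunk, m: 2 mm per N (20 mm per kg) of added load, straight down, springing back; stop at 21 mm. The spindle rides on it: steel, 15 mm diameter, flat end with a 1 mm bevel, 46 mm above the plate. Threaded washers lie on the foot or on each other: the first one's underside is 6 mm above the plate, each next 8 mm higher
- pointer (a joint): angle of the scale's dark hand on the dial, rad, clockwise as seen facing the dial: 0 with the stand alone on the plate (tared), 5.236 at 1 kg, the last graduation, in proportion between (0.534 rad per N; one washer about 0.56). It also shows any push on the plate and settles within half a second
- tab (a joint): angle of the small black index tab clipped on the rim of the dial, rad, measured like the hand's: it is set to the ordered weight, at some place that two or three washers reach. The tab is not to be moved
- pointer_tip (a point): point on the dial hand, 45 mm from its pivot
- tab_index (a point): point 45 mm from the dial's centre in line with the index tab; x points to the dial's centre, y clockwise along the dial, z out of the dial
- mat: black rubber counter mat, fixed, 230 mm (x) by 310 mm (y), 4 mm thick; origin under its centre. Its top is 4 mm above the counter. The scale stands on one side of the robot's middle and the mat on the other, either way round
- washer1: one of five like heavy flat steel washers: outside 50 mm, hole 18 mm, 8 mm thick, about 107 g each (they differ by up to 6 %). Origin: centre of its underside as it lies at the start; z is its axis. It starts flat on the counter mat
- washer2: one of five like heavy flat steel washers: outside 50 mm, hole 18 mm, 8 mm thick, about 107 g each (they differ by up to 6 %). Origin: centre of its underside as it lies at the start; z is its axis. It starts flat on the counter mat
- washer3: one of five like heavy flat steel washers: outside 50 mm, hole 18 mm, 8 mm thick, about 107 g each (they differ by up to 6 %). Origin: centre of its underside as it lies at the start; z is its axis. It starts flat on the counter mat
- washer4: one of five like heavy flat steel washers: outside 50 mm, hole 18 mm, 8 mm thick, about 107 g each (they differ by up to 6 %). Origin: centre of its underside as it lies at the start; z is its axis. It starts flat on the counter mat
- washer5: one of five like heavy flat steel washers: outside 50 mm, hole 18 mm, 8 mm thick, about 107 g each (they differ by up to 6 %). Origin: centre of its underside as it lies at the start; z is its axis. It starts flat on the counter mat
- bolt: hex bolt standing head down on the mat among the washers, 28 mm across, 55 mm high; origin under its head. Leave it
- nut: hex nut, 30 mm wide, 16 mm high, on the counter near the robot. Leave it
- tub: closed white plastic tub, 104 mm across, 105 mm high, at the left. Leave it
- jar: closed black jar, 84 mm across, 80 mm high, at the right. Leave it
- tape: roll of paper tape lying flat, 100 mm across, 24 mm high, to the right. Leave it
- scraper: flat spatula lying along the far edge of the counter. Leave it
- screwdriver: screwdriver lying at the left. Leave it
Things that resemble listed ones, but are neither listed nor needed, are in the scene too. Leave any green or turquoise look-alike of the washer2 alone.

How it is judged (in metres and radians):
On the way, in this order (a step that is already met when the one before it is completed fails the run):
1. one washer is threaded on the spindle, seated flat and let go, and the dial shows one washer's weight (value of joint pointer between 0.4 and 0.75 rad and contact force between the fingers and anything else below 0.05 N and ((horizontal distance between washer1 and plate_top below 0.012 m and z of washer1 in the frame of plate_top below 0.036 m and angle between washer1's own z axis and vertical below 0.08 rad) or (distance of washer1 from where it was at the start of the episode below 0.05 m and height (world z) of washer1 below 0.015 m)) and ((horizontal distance between washer2 and plate_top below 0.012 m and z of washer2 in the frame of plate_top below 0.036 m and angle between washer2's own z axis and vertical below 0.08 rad) or (distance of washer2 from where it was at the start of the episode below 0.05 m and height (world z) of washer2 below 0.015 m)) and ((horizontal distance between washer3 and plate_top below 0.012 m and z of washer3 in the frame of plate_top below 0.036 m and angle between washer3's own z axis and vertical below 0.08 rad) or (distance of washer3 from where it was at the start of the episode below 0.05 m and height (world z) of washer3 below 0.015 m)) and ((horizontal distance between washer4 and plate_top below 0.012 m and z of washer4 in the frame of plate_top below 0.036 m and angle between washer4's own z axis and vertical below 0.08 rad) or (distance of washer4 from where it was at the start of the episode below 0.05 m and height (world z) of washer4 below 0.015 m)) and ((horizontal distance between washer5 and plate_top below 0.012 m and z of washer5 in the frame of plate_top below 0.036 m and angle between washer5's own z axis and vertical below 0.08 rad) or (distance of washer5 from where it was at the start of the episode below 0.05 m and height (world z) of washer5 below 0.015 m))), for 0.2 s.
2. a second washer is threaded and seated on the first and let go, and the dial shows the weight of two (value of joint pointer between 0.95 and 1.32 rad and contact force between the fingers and anything else below 0.05 N and ((horizontal distance between washer1 and plate_top below 0.012 m and z of washer1 in the frame of plate_top below 0.036 m and angle between washer1's own z axis and vertical below 0.08 rad) or (distance of washer1 from where it was at the start of the episode below 0.05 m and height (world z) of washer1 below 0.015 m)) and ((horizontal distance between washer2 and plate_top below 0.012 m and z of washer2 in the frame of plate_top below 0.036 m and angle between washer2's own z axis and vertical below 0.08 rad) or (distance of washer2 from where it was at the start of the episode below 0.05 m and height (world z) of washer2 below 0.015 m)) and ((horizontal distance between washer3 and plate_top below 0.012 m and z of washer3 in the frame of plate_top below 0.036 m and angle between washer3's own z axis and vertical below 0.08 rad) or (distance of washer3 from where it was at the start of the episode below 0.05 m and height (world z) of washer3 below 0.015 m)) and ((horizontal distance between washer4 and plate_top below 0.012 m and z of washer4 in the frame of plate_top below 0.036 m and angle between washer4's own z axis and vertical below 0.08 rad) or (distance of washer4 from where it was at the start of the episode below 0.05 m and height (world z) of washer4 below 0.015 m)) and ((horizontal distance between washer5 and plate_top below 0.012 m and z of washer5 in the frame of plate_top below 0.036 m and angle between washer5's own z axis and vertical below 0.08 rad) or (distance of washer5 from where it was at the start of the episode below 0.05 m and height (world z) of washer5 below 0.015 m))), for 0.2 s.
At the end, for the whole second after the job is handed in: hand at or past the tab (at most 0.03 rad short) by less than a washer's worth (0.62 rad); each washer either flat on the stand over the spindle (within 5 deg, 12 mm of the plate's centre) or on the mat within 50 mm of its start; tab unmoved; all at rest, let go (y of pointer_tip in the frame of tab_index between -0.0015 and 0.0262 m and x of pointer_tip in the frame of tab_index below 0.03 m and distance of tab_index from where it was at the start of the episode below 0.003 m and ((horizontal distance between washer1 and plate_top below 0.012 m and z of washer1 in the frame of plate_top below 0.036 m and angle between washer1's own z axis and vertical below 0.08 rad) or (distance of washer1 from where it was at the start of the episode below 0.05 m and height (world z) of washer1 below 0.015 m)) and ((horizontal distance between washer2 and plate_top below 0.012 m and z of washer2 in the frame of plate_top below 0.036 m and angle between washer2's own z axis and vertical below 0.08 rad) or (distance of washer2 from where it was at the start of the episode below 0.05 m and height (world z) of washer2 below 0.015 m)) and ((horizontal distance between washer3 and plate_top below 0.012 m and z of washer3 in the frame of plate_top below 0.036 m and angle between washer3's own z axis and vertical below 0.08 rad) or (distance of washer3 from where it was at the start of the episode below 0.05 m and height (world z) of washer3 below 0.015 m)) and ((horizontal distance between washer4 and plate_top below 0.012 m and z of washer4 in the frame of plate_top below 0.036 m and angle between washer4's own z axis and vertical below 0.08 rad) or (distance of washer4 from where it was at the start of the episode below 0.05 m and height (world z) of washer4 below 0.015 m)) and ((horizontal distance between washer5 and plate_top below 0.012 m and z of washer5 in the frame of plate_top below 0.036 m and angle between washer5's own z axis and vertical below 0.08 rad) or (distance of washer5 from where it was at the start of the episode below 0.05 m and height (world z) of washer5 below 0.015 m)) and linear speed of each of washer1, washer2, washer3, washer4, washer5 below 0.02 m/s); the robot touches nothing.
It fails at once if the scale is pressed to the end of its dial (hand beyond 5.1 rad) (value of joint pointer above 5.1 rad).
It fails at once if a washer is let fall (it moves faster than 0.45 m/s with no finger on it) ((linear speed of washer1 above 0.45 m/s and contact force between the fingers and washer1 below 0.01 N) or (linear speed of washer2 above 0.45 m/s and contact force between the fingers and washer2 below 0.01 N) or (linear speed of washer3 above 0.45 m/s and contact force between the fingers and washer3 below 0.01 N) or (linear speed of washer4 above 0.45 m/s and contact force between the fingers and washer4 below 0.01 N) or (linear speed of washer5 above 0.45 m/s and contact force between the fingers and washer5 below 0.01 N)).
It fails at once if two washers are carried at once (both more than 50 mm above the counter and away from the spindle) (((height (world z) of washer1 above 0.05 m and horizontal distance between washer1 and plate_top above 0.03 m) and (height (world z) of washer2 above 0.05 m and horizontal distance between washer2 and plate_top above 0.03 m)) or ((height (world z) of washer1 above 0.05 m and horizontal distance between washer1 and plate_top above 0.03 m) and (height (world z) of washer3 above 0.05 m and horizontal distance between washer3 and plate_top above 0.03 m)) or ((height (world z) of washer1 above 0.05 m and horizontal distance between washer1 and plate_top above 0.03 m) and (height (world z) of washer4 above 0.05 m and horizontal distance between washer4 and plate_top above 0.03 m)) or ((height (world z) of washer1 above 0.05 m and horizontal distance between washer1 and plate_top above 0.03 m) and (height (world z) of washer5 above 0.05 m and horizontal distance between washer5 and plate_top above 0.03 m)) or ((height (world z) of washer2 above 0.05 m and horizontal distance between washer2 and plate_top above 0.03 m) and (height (world z) of washer3 above 0.05 m and horizontal distance between washer3 and plate_top above 0.03 m)) or ((height (world z) of washer2 above 0.05 m and horizontal distance between washer2 and plate_top above 0.03 m) and (height (world z) of washer4 above 0.05 m and horizontal distance between washer4 and plate_top above 0.03 m)) or ((height (world z) of washer2 above 0.05 m and horizontal distance between washer2 and plate_top above 0.03 m) and (height (world z) of washer5 above 0.05 m and horizontal distance between washer5 and plate_top above 0.03 m)) or ((height (world z) of washer3 above 0.05 m and horizontal distance between washer3 and plate_top above 0.03 m) and (height (world z) of washer4 above 0.05 m and horizontal distance between washer4 and plate_top above 0.03 m)) or ((height (world z) of washer3 above 0.05 m and horizontal distance between washer3 and plate_top above 0.03 m) and (height (world z) of washer5 above 0.05 m and horizontal distance between washer5 and plate_top above 0.03 m)) or ((height (world z) of washer4 above 0.05 m and horizontal distance between washer4 and plate_top above 0.03 m) and (height (world z) of washer5 above 0.05 m and horizontal distance between washer5 and plate_top above 0.03 m))).
It fails at once if another thing is moved by more than 30 mm (distance of any of bolt, nut, tub, jar, tape, scraper, screwdriver from where it was at the start of the episode above 0.03 m).
It also fails if it takes over 72 s, if anything falls off the work surface, if the arm or the gripper's body presses on something with over 40 N, if the wrist force passes 120 N, or if a joint passes its speed limit or range.

## Working session

There is one attempt and no reset: what is moved stays moved. The work goes in short steps, Python scripts to look and compute and a shell command to move; the robot and the scene stay as the last step left them, time stands still between calls to the robot, and variables do not carry over. Pictures are saved under pics/ and viewed, at most 10 in all, crops included, and the job is handed in when it is done.

```bash
ls; mkdir -p pics; python3 - <<'E'
from cell import r, optics
import cv2,pickle,numpy as np
d={n:optics.camera(n) for n in("scene","top")}
pickle.dump(d,open("c0.pkl","wb"))
for n in d: cv2.imwrite(f"pics/{n}0.png",d[n]["frame"][:,:,::-1]); print(n,d[n]["fx"],d[n]["cx"],d[n]["cy"],np.round(d[n]["R"],3).tolist(),np.round(d[n]["t"],1))
s=r.sense();print(s)
E
```

```text
pics
scene 477.6051897837998 312.32270894573645 206.90567683174893 [[-0.432, 0.902, -0.017], [0.676, 0.311, -0.668], [-0.597, -0.3, -0.744]] [ 254.6 -319.7 1769.2]
top 436.25312981527287 320.4270627985617 194.52975390683926 [[0.02, -1.0, -0.013], [-0.994, -0.019, -0.107], [0.106, 0.015, -0.994]] [2.0000e-01 5.7530e+02 1.2278e+03]
{'t': 0.1, 'joint_positions': array([ 1.21478715,  0.3338346 ,  0.03987443,  1.46614917, -0.01341438,
        1.34330343, -0.0584755 ]), 'qvel': array([-1.46199022e-03, -9.88493011e-04, -9.81959381e-05, -1.66273068e-03,
       -1.32061772e-03,  5.37289498e-04,  6.34703704e-04]), 'joint_efforts': array([ 4.34840913e-03, -6.57810116e+01,  1.34086791e+00, -4.04710507e+01,
       -5.94028691e-02,  4.09949769e-02,  1.04029684e-04]), 'tool_pos': array([ 164.97314262, -628.29125269,  221.76834483]), 'eef_rot': array([-3.11433581e+00, -4.02115334e-01,  4.13799303e-04]), 'force': array([0.16005873, 0.34089644, 0.23760892]), 'moment': array([-0.008125  , -0.00849933,  0.02085606]), 'gripper_force': 0.0, 'gripper_width': 1.0005676041472513}
```

View pics/top0.png

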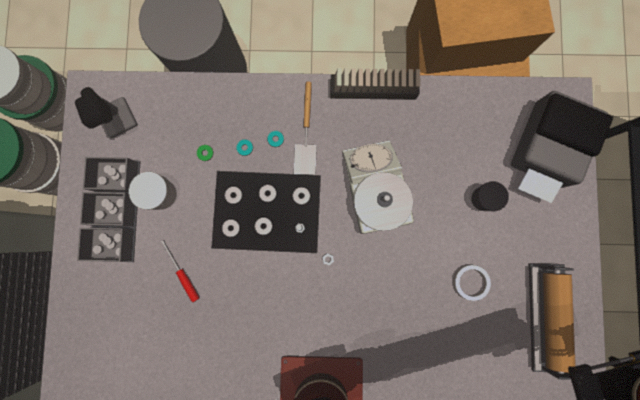

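View pics/scene0.png

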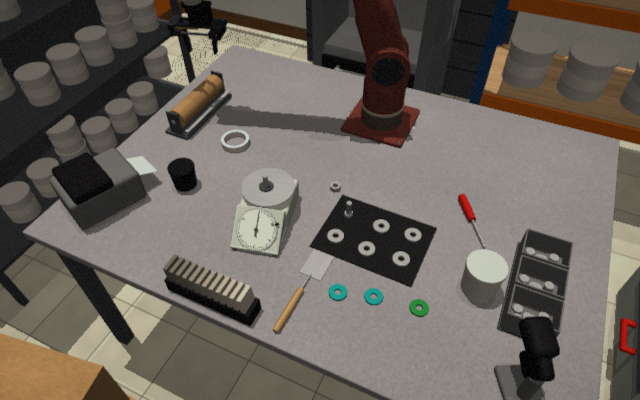

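The top view shows five steel washers on the mat at about (233,195), (267,193), (301,196), (231,228) and (263,226). The bolt is at (300,228). The teal and green rings at (205,153), (245,148) and (276,139) are off the mat, so they are the look-alikes. The plate and spindle are near (385,198) and the dial is near (372,158).

```bash
cat > h.py <<'E'
import numpy as np,cv2
def ray(c,u,v,z):
    R=np.array(c["R"]);t=np.array(c["t"]);C=-R.T@t
    d=R.T@np.array([(u-c["cx"])/c["fx"],(v-c["cy"])/c["fy"],1]);return C+d*(z-C[2])/d[2]
def tri(obs):
    A=[];b=[]
    for c,u,v in obs:
        R=np.array(c["R"]);t=np.array(c["t"]);C=-R.T@t
        d=R.T@np.array([(u-c["cx"])/c["fx"],(v-c["cy"])/c["fy"],1]);d/=np.linalg.norm(d)
        P=np.eye(3)-np.outer(d,d);A.append(P);b.append(P@C)
    return np.linalg.lstsq(np.vstack(A),np.hstack(b),rcond=None)[0]
def proj(c,X):
    p=np.array(c["R"])@X+np.array(c["t"]);return c["fx"]*p[0]/p[2]+c["cx"],c["fy"]*p[1]/p[2]+c["cy"]
def ell(mask,amin,amax):
    n=[]
    for k in cv2.findContours(mask.astype(np.uint8),cv2.RETR_EXTERNAL,cv2.CHAIN_APPROX_NONE)[0]:
        a=cv2.contourArea(k)
        if amin<a<amax:
            h=cv2.moments(cv2.convexHull(k));n.append((h["m10"]/h["m00"],h["m01"]/h["m00"],a))
    return n
E
python3 - <<'E'
import pickle;from h import *
d=pickle.load(open("c0.pkl","rb"));t=d["top"];f=t["frame"];g=f.max(2)
m=np.zeros(g.shape);m[172:252,212:322]=g[172:252,212:322]>95
for u,v,a in ell(m,20,700): print(round(u,1),round(v,1),a,ray(t,u,v,12).round(1))
# plate: bright disc
g2=cv2.resize(f[130:245,330:430],None,fx=6,fy=6,interpolation=cv2.INTER_CUBIC)
s=cv2.resize(d["scene"]["frame"][165:255,225:305],None,fx=6.9,fy=6.9,interpolation=cv2.INTER_CUBIC)
s=s[:600]
# dial/scene crop beside it
w=np.zeros((max(600,g2.shape[0]),0,3),np.uint8)
cv2.imwrite("pics/dial_top.png",g2[:600,:,::-1]);cv2.imwrite("pics/dial_scene.png",s[:,:,::-1])
print(ray(t,385,199,146),ray(t,384,203,100),ray(t,372,157,85))
E
```

```text
235.1 250.2 65.0 [410.6 255.5  12. ]
299.6 227.6 57.0 [479.5  70.4  12. ]
230.1 227.7 217.5 [475.2 272.7  12. ]
263.0 225.8 219.0 [482.7 177.   12. ]
300.9 195.2 212.0 [574.1  68.7  12. ]
232.9 194.8 211.5 [571.6 268.5  12. ]
267.1 192.9 212.0 [579.  168.3  12. ]
298.9 199.8 222.0 [560.4  74.2  12. ]
213.4 192.2 101.0 [578.2 326.2  12. ]
[ 554.28207993 -159.29699924  146.        ] [ 547.89513437 -162.75797196  100.        ] [ 677.0331539  -130.82616693   85.        ]
```

View pics/dial_top.png

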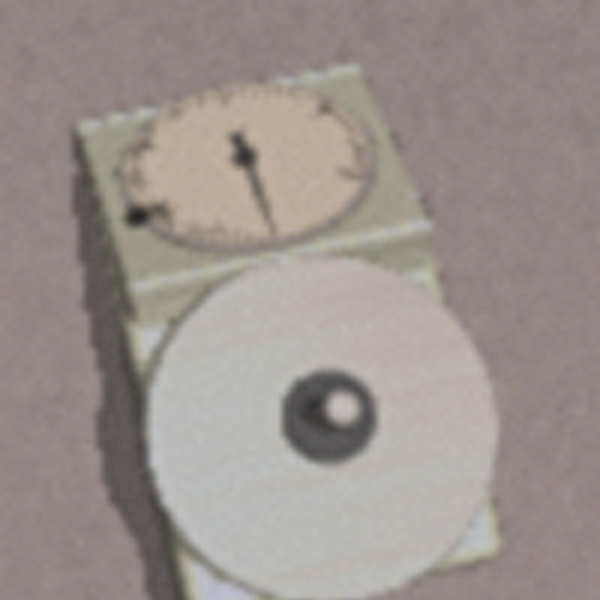

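The hand rests at crop (275,235), at the dial's foot. The black tab is clockwise from it at about (145,213). That is roughly 1.1 rad, so the count is two or three washers and I will decide from near. The spindle tip is at crop (346,409), image (387.7,198.2). I'm moving towards the washer near (574,69).

```bash
python3 -m inch '[[0,0,0,7.4],[0,0,0,7.3],[3,-5,0,0],[3,-5,0,0],[3,-5,0,0],[3,-5,0,0],[3,-5,0,0],[3,-5,0,0]]'; python3 -m inch '[[2.8,-4.9,0,0],[2.8,-4.9,0,0],[2.8,-4.9,0,0],[2.8,-4.9,0,0],[2.8,-4.9,0,0],[2.8,-4.9,0,0],[2.8,-4.9,0,0],[2.8,-4.9,0,0]]'
python3 -m inch '[[0,0,0,0],[0,0,0,0]]'
python3 - <<'E'
from cell import r, optics
import cv2,pickle;from h import *
c=optics.camera("wrist");pickle.dump(c,open("w1.pkl","wb"));s=r.sense();print(s["tool_pos"],s["eef_rot"],s["force"])
cv2.imwrite("pics/w1.png",c["frame"][:,:,::-1])
for X in ([574,69,12],[579,168,12],[483,177,12]): print(proj(c,np.array(X,float)))
print(c["fx"],np.round(-np.array(c["R"]).T@np.array(c["t"]),1),np.round(c["R"],3).tolist())
E
```

```text
t: 1.1
tool_pos: [345.6, -326.8, 222.4]
eef_rot: [3.142, 0.0, -0.0]
force: [0.7, -1.0, -0.7]
gripper_width: 1.002
gripper_force: 0.0
t: 2.1
tool_pos: [569.5, 64.8, 222.4]
eef_rot: [3.141, -0.001, -0.0]
force: [1.1, -0.6, 0.1]
gripper_width: 0.997
gripper_force: 0.0
t: 2.35
tool_pos: [568.6, 63.1, 222.0]
eef_rot: [3.141, 0.001, -0.002]
force: [-0.0, 0.3, 0.8]
gripper_width: 0.998
gripper_force: 0.0
[568.59940101  62.26521026 222.16808217] [ 3.14094250e+00 -1.45775502e-03 -1.32053101e-03] [ 0.08182442 -0.20327009 -0.27961051]
(np.float64(316.8886085295443), np.float64(179.8406139389287))
(np.float64(237.38661553455336), np.float64(175.77401636435326))
(np.float64(235.42448098220171), np.float64(247.78840485605616))
300.61874499955786 [635.8  64.9 383.8] [[0.001, -1.0, -0.0], [-0.969, -0.001, 0.246], [-0.246, 0.0, -0.969]]
```

View pics/w1.png

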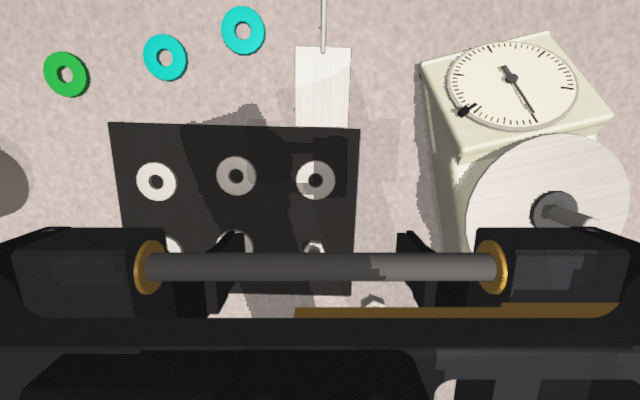

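The wrist view shows the washers at (156,181), (236,176) and (316,180), matching the projections. The look-alikes are off the mat. The hand tip is at (535,121) and the tab at (463,110). Next I'm refining the three target washers.

```bash
python3 - <<'E'
import pickle;from h import *
c=pickle.load(open("w1.pkl","rb"));g=c["frame"].min(2)
m=np.zeros(g.shape);m[150:215,130:345]=g[150:215,130:345]>62
for u,v,a in ell(m,300,3000): print(u,v,a,ray(c,u,v,12).round(1))
# dial angle: centre & points on dial
E
```

```text
156.0972812781858 181.09212730318256 1271.0 [572.2 270.1  12. ]
314.8733713355049 179.64033659066232 1198.0 [574.2  71.5  12. ]
235.75789332258495 175.40816874916027 1219.0 [579.5 170.   12. ]
```

```bash
python3 -m inch '[[0.55,-0.75,0,0],[0,0,5,0],[0,0,5,0],[0,0,5,0],[0,0,4,0],[0,0,1.8,0],[0,0,0.6,0],[0,0,0,0]]' 80 20; python3 -m inch '[[0,0,0,0],[0,0,0.15,0],[0,0,0,0]]'
```

```text
t: 3.4
tool_pos: [575.3, 71.0, 9.7]
eef_rot: [-3.141, 0.0, -0.002]
force: [-0.0, -0.3, 0.4]
gripper_width: 0.797
gripper_force: 0.0
t: 3.78
tool_pos: [574.6, 70.9, 7.4]
eef_rot: [3.142, 0.0, 0.001]
force: [-0.7, 1.0, -0.8]
gripper_width: 0.801
gripper_force: 0.0
```

```bash
python3 -m inch '[[0,0,0.12,0],[0,0,0,0]]'; python3 -m inch '[[0,0,0,0],[0,0,0,0],[0,0,0,0],[0,0,0,0],[0,0,0,0]]' 40 25;  python3 -m inch '[[0,0,-0.5,0],[0,0,-2,0],[0,0,-5,0],[0,0,-5,0],[0,0,-5,0],[0,0,-2,0],[0,0,0,0]]'
python3 - <<'E'
from cell import r
s=r.sense();print(s["tool_pos"],s["gripper_width"]*87,s["gripper_force"],s["force"])
E
```

```text
t: 4.03
tool_pos: [574.3, 70.9, 5.8]
eef_rot: [-3.142, -0.0, 0.0]
force: [0.1, 0.1, 0.5]
gripper_width: 0.802
gripper_force: 0.0
t: 4.65
tool_pos: [574.5, 70.9, 5.9]
eef_rot: [3.142, 0.0, 0.0]
force: [-0.5, 0.0, -0.3]
gripper_width: 0.55
gripper_force: 25.0
t: 5.52
tool_pos: [575.4, 71.4, 203.8]
eef_rot: [-3.141, -0.001, -0.007]
force: [-0.7, -0.3, -2.6]
gripper_width: 0.556
gripper_force: 25.0
[575.40586447  71.36476497 203.77536155] 48.356324411524085 24.9998238729313 [-0.74624075 -0.31197647 -2.62419839]
```

```bash
python3 -m inch '[[-1.3,4.6,0,0],[-1.3,4.6,0,0],[-1.3,4.6,0,0],[-1.3,4.6,0,0],[-1.3,4.6,0,0],[0,0,0,0],[0,0,0,0],[0,0,0,0]]'
python3 - <<'E'
from cell import r, optics
import cv2,pickle;from h import *
c=optics.camera("wrist");pickle.dump(c,open("w2.pkl","wb"));s=r.sense();print(s["tool_pos"],s["eef_rot"],s["force"])
im=c["frame"][:,:,::-1].copy()
a=cv2.resize(im[40:300,180:460],None,fx=2.3,fy=2.3,interpolation=cv2.INTER_CUBIC)
cv2.imwrite("pics/w2.png",a)
print(proj(c,s["tool_pos"]),proj(c,np.array([554,-159,146.])),tri([(c,*proj(c,np.array([554,-159,146.])))]) if 0 else "")
E
```

```text
t: 6.52
tool_pos: [509.7, -157.5, 200.6]
eef_rot: [-3.141, -0.004, 0.001]
force: [0.1, -0.2, -1.2]
gripper_width: 0.555
gripper_force: 25.0
[ 509.74749785 -157.6523251   200.64205132] [-3.14106498e+00 -3.83268715e-03  3.69058396e-04] [-1.04480606 -0.22800712 -1.38326466]
(np.float64(323.4229564692576), np.float64(248.9118361294631)) (np.float64(324.9441075718863), np.float64(161.78237208004205))
```

View pics/w2.png

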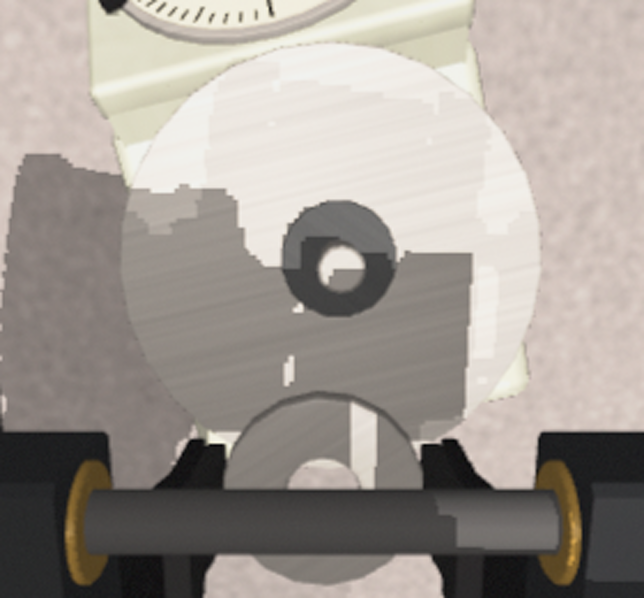

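The crop shows the spindle end at crop (342,268), image (328.7,156.5). The held washer's top face spans x 223–422 and y 399–583, giving a centre at image (320.3,253.5). The edge of the tab is at the upper left.

```bash
python3 - <<'E'
import pickle;from h import *
c=pickle.load(open("w2.pkl","rb"));d=pickle.load(open("c0.pkl","rb"))
T=np.array([509.75,-157.6,200.6])
S=ray(c,328.7,156.5,146);print("sp",S,S-T,"tri",tri([(c,328.7,156.5),(d["top"],387.7,198.2)]))
W=ray(c,320.3,253.5,206.8);print("w",W,W-T)
for p in [(323/1,399),(322,583),(223,489),(422,489)]:
  print(ray(c,180+p[0]/2.3,40+p[1]/2.3,206.8))
print("mid depth rays at true centre");
m=[ray(c,180+p[0]/2.3,40+p[1]/2.3,206.8) for p in[(323,399),(322,583),(223,489),(422,489)]]
print((m[0]+m[1])/2,(m[2]+m[3])/2, S-np.array([(m[0]+m[1])[0]/2,(m[2]+m[3])[1]/2,0]))
E
```

```text
sp [ 557.75882243 -161.65308262  146.        ] [ 48.00882243  -4.05308262 -54.6       ] tri [ 557.08037251 -163.48859667  151.89973379]
w [ 509.55358355 -155.85680147  206.8       ] [-0.19641645  1.74319853  6.2       ]
[ 532.70053199 -155.85429207  206.8       ]
[ 484.7473642 -155.7640736  206.8      ]
[ 509.99924664 -131.73779465  206.8       ]
[ 510.17394063 -179.87100997  206.8       ]
mid depth rays at true centre
[ 508.72394809 -155.80918284  206.8       ] [ 510.08659364 -155.80440231  206.8       ] [ 49.03487433  -5.84868031 146.        ]
```

```bash
python3 -m inch '[[2.4,0.3,0,0],[2.4,0.29,0,0],[0,0,2.5,0],[0,0,2,0],[0,0,0.5,0],[0,0,0,0],[0,0,0,0]]'
cat > look.py <<'E'
import sys
from cell import r, optics
import cv2,pickle;from h import *
n,u0,u1,v0,v1,k=sys.argv[1],*map(float,sys.argv[2:7])
c=optics.camera("wrist");pickle.dump(c,open(n+".pkl","wb"));s=r.sense();print(s["tool_pos"].round(2),s["force"].round(2),s["moment"].round(3),s["gripper_width"])
cv2.imwrite(f"pics/{n}.png",cv2.resize(c["frame"][int(v0):int(v1),int(u0):int(u1),::-1],None,fx=k,fy=k,interpolation=cv2.INTER_CUBIC))
E
python3 look.py w3 230 410 0 290 2
```

```text
t: 7.45
tool_pos: [558.1, -164.9, 151.9]
eef_rot: [3.141, 0.001, 0.002]
force: [-0.2, -0.7, -0.1]
gripper_width: 0.557
gripper_force: 25.0
[ 558.03 -164.99  151.86] [-0.31  0.23 -0.43] [-0.004  0.022  0.036] 0.5556603199136356
```

View pics/w3.png

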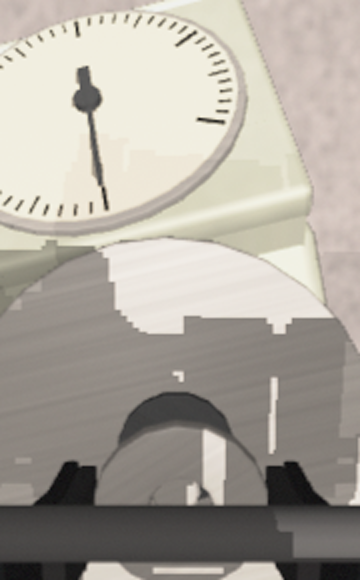

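The crop shows the washer over the spindle. The visible part of the hole, crop x 150–212, looks roughly centred on the spindle tip. The hand is still at zero, tip at (105,208). I'm trimming y by 1.5 mm and feeling down.

```bash
python3 -m inch '[[0,-0.15,0.2,0],[0,0,0.2,0],[0,0,0.2,0],[0,0,0,0],[0,0,0,0]]'
cat > f.py <<'E'
from cell import r
import numpy as np
from cell import optics
from h import *
import pickle
F=[];P=[]
for i in range(3):
    c=optics.camera("wrist");s=r.sense();F.append(s["force"]);P.append(s["tool_pos"])
print(s["t"],np.mean(P,0).round(2),np.mean(F,0).round(2),np.std(F,0).round(2),s["gripper_width"])
pickle.dump(c,open("last.pkl","wb"))
E
python3 f.py
python3 - <<'E'
import pickle;c=pickle.load(open("last.pkl","rb"));g=c["frame"].min(2)
for v in range(236,254,2): print(v,g[v,298:344:2])
E
```

```text
t: 8.12
tool_pos: [557.5, -163.5, 144.9]
eef_rot: [-3.142, -0.0, -0.0]
force: [0.3, 0.8, -0.4]
gripper_width: 0.552
gripper_force: 25.0
8.275 [ 557.53 -163.5   144.92] [-0.1  -0.25 -1.18] [0.48 0.31 0.52] 0.5536890177175965
236 [122 121 121 123 124 123 124 121 120 120 121 123 123 121 120 119 121 206
 208 208 208 206 181]
238 [122 122 123 123 123 120 120 120 119 120 119 117 117 117 119 121 121 207
 207 205 204 206 181]
240 [124 122 122 122 121 120 119 118 118 119 121 121 117 113 114 117 119 202
 201 203 205 207 181]
242 [124 122 121 119 120 119 115 117 122 122 122 121 122 122 120 109 124 194
 203 204 205 203 176]
244 [121 120 120 119 119 105 119 123 122 122 121 122 122 123 122 119 168 147
 196 202 200 202 180]
246 [120 120 121 121 101 108 120 122 123 123 123 122 123 120 119 120 181 104
 133 196 204 204 165]
248 [122 123 123 111  79 115 122 123 123 122 121 120 121 122 121 122 194 140
  68 185 202 203 119]
250 [124 123 117 101  67 113 123 120 122 119 120 121 122 121 206 205 196 138
  63 148 197 203 120]
252 [ 92  91  89  80  72  84  90  91  92  92  92  92  92  92 145 145 138  67
  77  93 138 144  91]
```

The force is only the washer's weight. The profile shows the spindle (x 309–332) inside the hole (303–337), so it is threading. I'm lowering with force checks.

```bash
python3 -m inch '[[0,0,0.5,0],[0,0,0.5,0],[0,0,0.5,0],[0,0,0,0],[0,0,0,0]]'; python3 f.py;  python3 -m inch '[[0,0,0.6,0],[0,0,0.6,0],[0,0,0.6,0],[0,0,0,0],[0,0,0,0]]'; python3 f.py
```

```text
t: 8.9
tool_pos: [557.5, -163.5, 129.9]
eef_rot: [-3.142, -0.0, -0.0]
force: [-0.5, -0.2, -0.4]
gripper_width: 0.554
gripper_force: 25.0
9.05 [ 557.61 -163.51  130.04] [-0.6  -0.62 -1.13] [0.3  0.41 0.17] 0.5579349873700319
t: 9.68
tool_pos: [557.5, -163.5, 111.9]
eef_rot: [-3.142, -0.0, -0.0]
force: [-0.3, -0.2, -1.5]
gripper_width: 0.551
gripper_force: 25.0
9.825 [ 557.6  -163.49  112.07] [ 0.22  0.07 -1.15] [0.29 0.21 0.53] 0.5548887827737162
```

```bash
python3 -m inch '[[0,0,0.3,0],[0,0,0.2,0],[0,0,0.15,0],[0,0,0,0],[0,0,0,0]]'; python3 f.py;  python3 -m inch '[[0,0,0,0],[0,0,0,0],[0,0,0,0],[0,0,0,0]]' 72; python3 f.py; python3 -m inch '[[0,0,-1.5,0],[0,0,-3,0],[0,0,-3,0],[0,0,-3,0],[0,0,-2,0],[0,0,0,0],[0,0,0,0]]'; python3 look.py w4 180 480 0 270 2
```

```text
t: 10.45
tool_pos: [557.5, -163.5, 105.4]
eef_rot: [-3.142, -0.0, 0.0]
force: [-0.9, 0.0, -0.4]
gripper_width: 0.553
gripper_force: 25.0
10.6 [ 557.45 -163.5   105.42] [-0.69 -0.18 -0.16] [0.11 0.21 0.43] 0.5564176091055126
t: 11.1
tool_pos: [557.5, -163.5, 105.4]
eef_rot: [-3.142, -0.0, -0.0]
force: [-0.1, 0.3, -0.1]
gripper_width: 0.714
gripper_force: 0.0
11.25 [ 557.47 -163.47  105.37] [0.3  0.55 0.75] [0.57 0.26 0.26] 0.7215125624231374
t: 12.12
tool_pos: [557.1, -163.5, 229.9]
eef_rot: [-3.141, -0.0, 0.001]
force: [0.6, 0.5, 0.0]
gripper_width: 0.724
gripper_force: 0.0
[ 556.97 -163.4   229.46] [-0.13  0.32  0.02] [ 0.027  0.032 -0.009] 0.7186624563499237
```

View pics/w4.png

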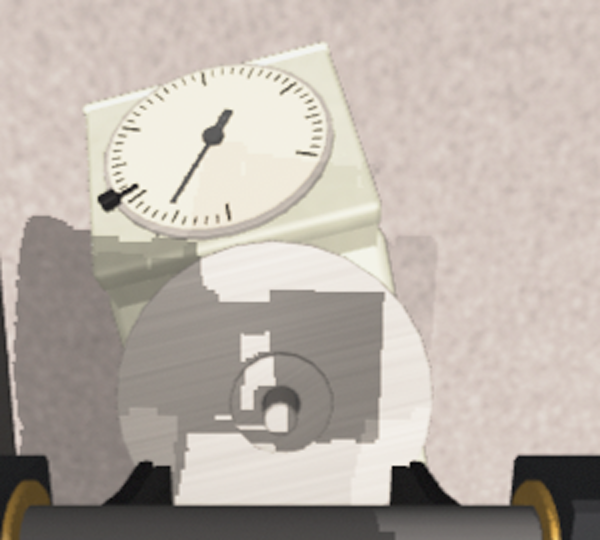

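The first washer lies seated around the spindle. The hand has turned to crop (175,200), about one washer. The tab, crop (112,200) to (135,188), is about one washer further on. Now the second washer.

```bash
python3 -m inch '[[0.4,-5.5,0,0],[0.4,-5.5,0,0],[0.4,-5.5,0,0],[0.4,-5.6,0,0],[0.3,-5.6,0,0],[0.4,-5.6,0,0],[0,0,0,0],[0,0,0,0]]' 80; python3 f.py; python3 - <<'E'
import pickle;from h import *
c=pickle.load(open("last.pkl","rb"));print([proj(c,np.array(X)) for X in([579.5,169.8,12],[483,177,12.],[572,269,12])])
g=c["frame"].min(2);m=np.zeros(g.shape);m[130:250,100:400]=g[130:250,100:400]>62
for u,v,a in ell(m,300,3000): print(u,v,a,ray(c,u,v,12).round(1))
E
```

```text
t: 13.18
tool_pos: [580.1, 168.9, 229.4]
eef_rot: [3.141, 0.001, -0.003]
force: [-0.3, -1.8, 0.3]
gripper_width: 0.8
gripper_force: 0.0
13.325 [580.55 167.74 229.77] [0.06 0.05 0.03] [0.56 0.34 0.11] 0.8023699759078066
[(np.float64(319.752533072198), np.float64(183.91423934652022)), (np.float64(314.57643578557105), np.float64(253.99377708138033)), (np.float64(242.6284527289289), np.float64(189.78194842258023))]
312.85027819929184 243.7835103692463 315.5 [497.8 179.2  12. ]
241.06643356643357 189.46955128205127 1125.0 [572.4 271.   12. ]
319.0038626609442 184.00586552217453 1145.5 [579.4 170.8  12. ]
```

```bash
python3 -m inch '[[-0.1,-0.18,5,0],[0,0,5,0],[0,0,5,0],[0,0,4,0],[0,0,2.3,0],[0,0,0.8,0],[0,0,0,0],[0,0,0,0]]'; python3 f.py
```

```text
t: 14.32
tool_pos: [580.3, 171.4, 10.7]
eef_rot: [-3.141, 0.0, -0.003]
force: [-0.4, -0.5, 0.1]
gripper_width: 0.798
gripper_force: 0.0
14.475 [580.17 171.43  10.53] [-0.42 -0.45 -0.11] [0.38 0.34 0.27] 0.8007961054698887
```

```bash
python3 -m inch '[[-0.08,0.15,0.3,0],[0,0,0.16,0],[0,0,0,0],[0,0,0,0]]'; python3 f.py;python3 -m inch '[[0,0,0,0],[0,0,0,0],[0,0,0,0],[0,0,0,0],[0,0,0,0]]' 40 25
```

```text
t: 14.98
tool_pos: [578.6, 169.9, 4.7]
eef_rot: [-3.142, -0.0, 0.0]
force: [0.8, 0.5, 0.1]
gripper_width: 0.795
gripper_force: 0.0
15.125 [578.59 169.9    4.74] [ 0.18  0.25 -0.32] [0.48 0.22 0.84] 0.797990015941847
t: 15.75
tool_pos: [578.6, 169.8, 4.8]
eef_rot: [3.142, 0.0, 0.0]
force: [0.1, -0.5, -0.3]
gripper_width: 0.56
gripper_force: 25.0
```

```bash
python3 -m inch '[[0,0,-0.5,0],[0,0,-3,0],[0,0,-5.5,0],[0,0,-5.5,0],[0,0,-4,0],[0,0,-1.5,0],[0,0,0,0]]';python3 -m inch '[[-0.4,5.5,0,0],[-0.4,5.5,0,0],[-0.4,5.6,0,0],[-0.3,5.6,0,0],[-0.3,5.6,0,0],[-0.4,5.5,0,0],[0,0,0,0],[0,0,0,0]]'; python3 f.py
```

```text
t: 16.62
tool_pos: [578.8, 169.9, 205.0]
eef_rot: [-3.142, -0.0, -0.001]
force: [-0.7, -0.7, -1.7]
gripper_width: 0.559
gripper_force: 25.0
t: 17.62
tool_pos: [555.9, -162.6, 202.8]
eef_rot: [-3.14, -0.0, 0.004]
force: [0.3, -0.1, -1.0]
gripper_width: 0.56
gripper_force: 25.0
17.775 [ 556.5  -161.53  203.71] [ 0.29 -0.51 -0.89] [0.49 0.39 0.21] 0.5598365492339398
```

```bash
python3 -m inch '[[0,0,2.5,0],[0,0,2,0],[0,0,1,0],[0,0,0,0],[0,0,0,0],[0,0,0,0]]'; python3 f.py
```

```text
t: 18.52
tool_pos: [557.2, -163.2, 150.6]
eef_rot: [3.141, 0.0, 0.002]
force: [0.6, -0.4, 0.0]
gripper_width: 0.559
gripper_force: 25.0
18.675 [ 556.97 -163.27  150.35] [ 0.23 -0.32 -1.08] [0.1  0.45 0.83] 0.5567237171727912
```

Near the aim of (556.7, -163.4). I'm feeling down to just below the spindle tip.

```bash
python3 -m inch '[[0,0.02,0.3,0],[0,0,0.3,0],[0,0,0.3,0],[0,0,0,0],[0,0,0,0]]'; python3 f.py
python3 - <<'E'
import pickle;c=pickle.load(open("last.pkl","rb"));g=c["frame"].min(2)
for v in range(236,254,2): print(v,g[v,298:344:2])
E
```

```text
t: 19.3
tool_pos: [556.7, -163.4, 140.8]
eef_rot: [-3.142, -0.0, -0.0]
force: [-0.6, 0.1, -1.0]
gripper_width: 0.56
gripper_force: 25.0
19.45 [ 556.76 -163.37  140.87] [ 0.08  0.02 -1.33] [0.5  0.24 0.1 ] 0.5579871833440508
236 [122 123 123 122 120 121 120 118 121 118 116 115 118 119 119 121 122 123
 163 206 205 208 210]
238 [121 122 124 122 120 120 119 113 115 114 113 114 112 106 110 117 119 121
 163 207 203 205 209]
240 [122 121 120 122 121 117 108 108 117 120 122 121 121 115 111 105 106 119
 162 207 203 202 206]
242 [121 121 122 121 117  96 113 117 121 123 123 121 123 123 122 138 124 102
 170 208 205 202 204]
244 [123 120 121 118 106  97 118 122 122 122 121 123 124 123 122 155 169 126
 150 200 207 201 202]
246 [125 121 118 110 110 108 121 122 123 122 123 122 123 119 120 161 194 138
 115 188 206 203 201]
248 [124 122 118 104 118 114 122 124 123 121 121 121 120 120 121 162 200 154
 121 140 202 204 202]
250 [121 124 118  90 120 113 123 121 120 119 122 120 122 121 121 161 199 158
 123 108 198 207 203]
252 [ 89  92  88  70  90  86  91  91  91  92  92  92  91  92  90 117 141 105
  92  82 140 147 146]
```

Threaded again: the force is weight only, and the spindle shows in the hole. I'm lowering it to the stack.

```bash
python3 -m inch '[[0,0,0.6,0],[0,0,0.6,0],[0,0,0.6,0],[0,0,0.3,0],[0,0,0,0],[0,0,0,0]]'; python3 f.py; python3 -m inch '[[0,0,0.3,0],[0,0,0.2,0],[0,0,0.2,0],[0,0,0,0],[0,0,0,0]]'; python3 f.py
```

```text
t: 20.2
tool_pos: [556.8, -163.4, 119.9]
eef_rot: [3.142, 0.0, 0.0]
force: [0.0, -0.2, -1.5]
gripper_width: 0.557
gripper_force: 25.0
20.35 [ 556.82 -163.41  119.99] [ 0.07 -0.3  -1.33] [0.28 0.39 0.77] 0.5584553110624567
t: 20.98
tool_pos: [556.7, -163.4, 112.8]
eef_rot: [-3.142, -0.0, 0.0]
force: [0.6, 0.4, -1.6]
gripper_width: 0.561
gripper_force: 25.0
21.125 [ 556.74 -163.39  112.84] [-0.02  0.26 -0.98] [0.33 0.25 0.48] 0.5549301789717407
```

```bash
python3 -m inch '[[0,0,0.1,0],[0,0,0.1,0],[0,0,0.05,0],[0,0,0,0],[0,0,0,0]]'; python3 f.py;  python3 -m inch '[[0,0,0,0],[0,0,0,0],[0,0,0,0],[0,0,0,0]]' 72; python3 -m inch '[[0,0,-1.5,0],[0,0,-3,0],[0,0,-3,0],[0,0,-3,0],[0,0,-1.5,0],[0,0,0,0],[0,0,0,0]]'; python3 look.py w5 200 400 0 240 2.5
```

```text
t: 21.75
tool_pos: [556.8, -163.4, 110.4]
eef_rot: [3.142, 0.0, 0.0]
force: [0.6, -1.0, 0.3]
gripper_width: 0.561
gripper_force: 25.0
21.9 [ 556.76 -163.4   110.35] [ 0.26 -0.38  0.09] [0.06 0.74 0.39] 0.556490273766914
t: 22.4
tool_pos: [556.6, -163.4, 110.2]
eef_rot: [-3.142, -0.0, 0.0]
force: [0.2, 0.7, -0.4]
gripper_width: 0.718
gripper_force: 0.0
t: 23.28
tool_pos: [556.1, -163.4, 229.1]
eef_rot: [-3.141, -0.0, 0.002]
force: [0.7, 0.1, 0.1]
gripper_width: 0.714
gripper_force: 0.0
[ 556.03 -163.31  228.91] [-0.07  0.1  -0.21] [ 0.061 -0.009 -0.027] 0.7165953151349701
```

View pics/w5.png

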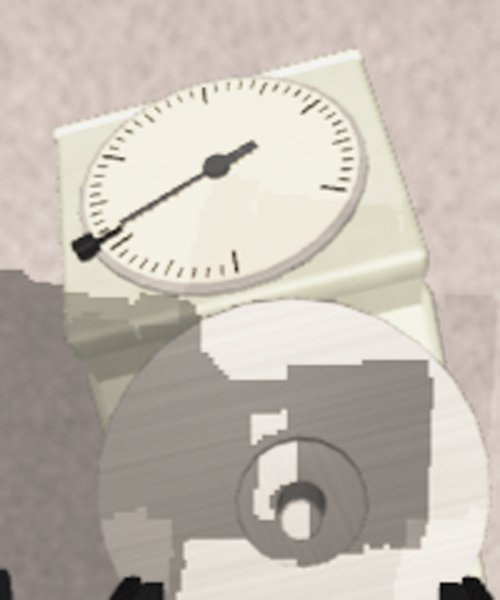

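The second washer lies on the first. The hand, pivot (217,166) to tip near (122,217), points almost exactly at the tab, (85,248) to (122,230). That is too close to call from here, so I'm moving nearer for a precise reading.

```bash
python3 -m inch '[[3,-1.1,0,0],[3.5,-1.2,0,0],[0,0,3.5,0],[0,0,3.5,0],[0,0,2.5,0],[0,0,0,0],[0,0,0,0],[0,0,0,0]]'; python3 f.py
python3 - <<'E'
import pickle,cv2;from h import *
c=pickle.load(open("last.pkl","rb"));f=c["frame"]
a=cv2.resize(f[60:260,200:440,::-1],None,fx=3,fy=3,interpolation=cv2.INTER_CUBIC);cv2.imwrite("pics/w6.png",a)
print(proj(c,np.array([677,-131,90.])))
E
```

```text
t: 24.32
tool_pos: [622.4, -140.4, 136.6]
eef_rot: [3.141, 0.0, 0.003]
force: [0.7, 0.7, 0.3]
gripper_width: 0.722
gripper_force: 0.0
24.475 [ 622.21 -140.46  136.33] [-0.57 -0.14 -0.65] [0.36 0.37 0.08] 0.722543079381962
(np.float64(308.9838289538956), np.float64(147.71217990147954))
```

View pics/w6.png

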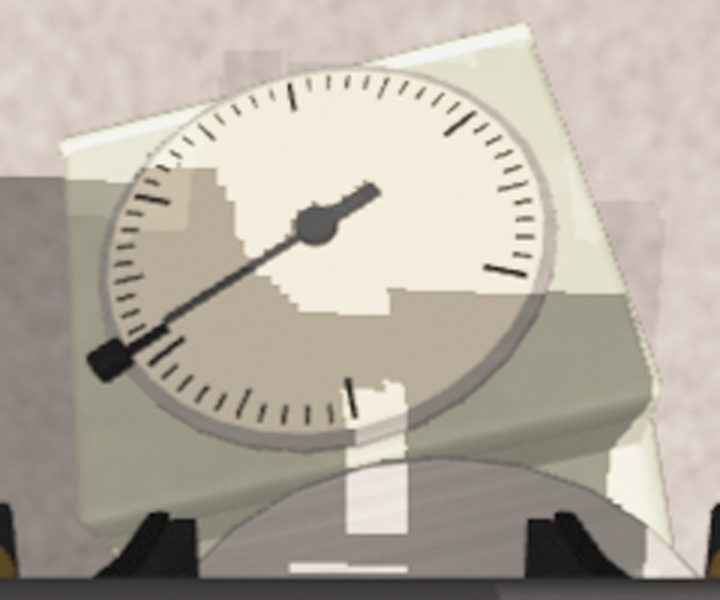

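The close crop shows the major ticks at (351,398)=0, (167,351)=200 g, (152,199), (292,97), (460,124) and (505,270)=1 kg. The hand runs pivot (317,224) to tip (165,318). The tab arm runs (109,361) to (167,328). I'll map these onto the dial with a homography from the ticks.

```bash
cat > dial.py <<'E'
import pickle,cv2;from h import *
c=pickle.load(open("last.pkl","rb"));f=c["frame"];g=cv2.resize(f[60:260,200:440],None,fx=3,fy=3,interpolation=cv2.INTER_CUBIC).max(2)
px=np.array([(351,398),(167,351),(152,199),(292,97),(460,124),(505,270)],float)
th=np.arange(6)*np.pi/3;dst=np.c_[np.cos(th),np.sin(th)]
H,_=cv2.findHomography(px,dst)
P=lambda p:cv2.perspectiveTransform(np.array([p],float),H)[0]
e=P(px)-dst;print("resid",e.round(3).tolist())
ang=lambda a,b:np.arctan2(*(b-a)[::-1])
for t in[(222,404),(243,404)]:print("tick",np.round(ang(0,P([t])[0]),3))
def line(poly):
    m=np.zeros(g.shape,np.uint8);cv2.fillPoly(m,[np.array(poly)],1)
    v,u=np.nonzero((m>0)&(g<95));q=P(np.c_[u,v]);vx,vy,x0,y0=cv2.fitLine(q.astype(np.float32),cv2.DIST_HUBER,0,.01,.01).ravel()
    if vx*x0+vy*y0<0:vx,vy=-vx,-vy
    print(len(u),"dir",np.arctan2(vy,vx).round(3),"pos",np.arctan2(y0,x0).round(3),"r",np.hypot(x0,y0).round(2),"line-off",round(float(x0*vy-y0*vx),3))
    return np.array([x0,y0])
print("pivot");m=(g<95);v,u=np.nonzero(m[205:243,297:337]);pv=P([[u.mean()+297,v.mean()+205]])[0];print(pv)
a=line([(185,290),(295,222),(303,240),(190,318)])   # hand shaft
b=line([(80,345),(160,318),(172,332),(120,385),(85,375)]) # tab
print("hand about pivot",ang(pv,a),"tab about centre",ang(0,b),"tab about pivot",ang(pv,b))
E
python3 dial.py
```

```text
resid [[0.002, 0.003], [0.0, -0.003], [-0.002, 0.001], [0.001, 0.001], [0.001, -0.001], [-0.003, -0.001]]
tick 0.617
tick 0.522
pivot
[-0.05648964  0.00508744]
706 dir 1.156 pos 1.273 r 0.48 line-off -0.056
1883 dir 1.209 pos 1.184 r 1.19 line-off 0.03
hand about pivot 1.1607267519182534 tab about centre 1.1835837 tab about pivot 1.1387578484017005
```

```bash
cat > ratio.py <<'E'
import pickle,cv2;from h import *
th=np.arange(6)*np.pi/3;dst=np.c_[np.cos(th),np.sin(th)]
def an(name,u0,v0,k,px,pbox,tpoly,hpoly):
    f=pickle.load(open(name,"rb"))["frame"];g=cv2.resize(f,None,fx=k,fy=k,interpolation=cv2.INTER_CUBIC).max(2)[int(v0*k):,int(u0*k):]
    def mask(poly,t):
        m=np.zeros(g.shape,np.uint8);cv2.fillPoly(m,[np.array(poly)],1);v,u=np.nonzero((m>0)&(g<t));return np.c_[u,v].astype(float)
    px=np.array(px,float);r=6*k/3
    H,_=cv2.findHomography(px,dst)
    for it in range(3): # snap ticks: centroid of dark pixels round the estimate
        est=cv2.perspectiveTransform(dst[None],np.linalg.inv(H))[0]
        H,_=cv2.findHomography((px+est)/2,dst)
    P=lambda q:cv2.perspectiveTransform(q[None],H)[0]
    pv=P(mask(pbox,95)).mean(0)
    q=mask(tpoly,45);T=P(q).mean(0)   # black tab block only
    h=P(mask(hpoly,95)).mean(0)
    a=lambda d:round(float(np.arctan2(d[1],d[0])),3)
    print(name,len(q),"pivot",pv.round(3),"tab",T.round(3),"hand",a(h-pv),"tab@0",a(T),"tab@pivot",a(T-pv));return pv,T
A=an("w5.pkl",200,0,2.5,[(236,261),(122,240),(115,157),(205,95),(312,104),(335,187)],[(204,152),(230,152),(230,180),(204,180)],[(65,235),(95,225),(108,240),(85,268),(65,260)],[(130,205),(200,165),(206,180),(135,225)])
B=an("last.pkl",200,60,3,[(351,398),(167,351),(152,199),(292,97),(460,124),(505,270)],[(297,205),(337,205),(337,243),(297,243)],[(80,345),(125,330),(140,350),(120,385),(85,375)],[(185,290),(295,222),(303,240),(190,318)])
dp=A[0]-B[0];dt=A[1]-B[1];print(dp,dt,"ratio",dt@dp/(dp@dp))
E
python3 ratio.py
```

```text
w5.pkl 294 pivot [-0.06   0.011] tab [0.473 1.163] hand 1.182 tab@0 1.185 tab@pivot 1.137
last.pkl 1184 pivot [-0.057  0.005] tab [0.468 1.15 ] hand 1.161 tab@0 1.184 tab@pivot 1.141
[-0.00378406  0.0066675 ] [0.00528911 0.01383917] ratio 1.229412655855384
```

The hand reads about 1.16 rad and the tab 1.14–1.18, depending on how far it stands off the dial. I'm taking one more view from further round to the dial's front to reduce that parallax.

```bash
python3 -m inch '[[0,0,-4,0],[0,0,-4,0],[3.9,-1.1,-1.2,0],[3.9,-1.1,0,0],[0,0,0,0],[0,0,0,0],[0,0,0,0]]'; python3 f.py
python3 - <<'E'
import pickle,cv2;from h import *
c=pickle.load(open("last.pkl","rb"));f=c["frame"];pickle.dump(c,open("w7.pkl","wb"))
u,v=proj(c,np.array([677,-131,88.]));print(u,v)
u0=int(u)-75;print(u0)
cv2.imwrite("pics/w7.png",cv2.resize(f[140:260,u0:u0+150,::-1],None,fx=5,fy=5,interpolation=cv2.INTER_CUBIC))
E
```

```text
t: 25.35
tool_pos: [699.0, -119.1, 227.7]
eef_rot: [3.141, -0.001, 0.0]
force: [-0.0, -0.2, 0.8]
gripper_width: 0.726
gripper_force: 0.0
25.5 [ 699.16 -119.04  227.78] [ 0.21 -0.13 -0.43] [0.44 0.27 0.45] 0.7209581299022384
333.23325023445096 217.1644184253678
258
```

View pics/w7.png

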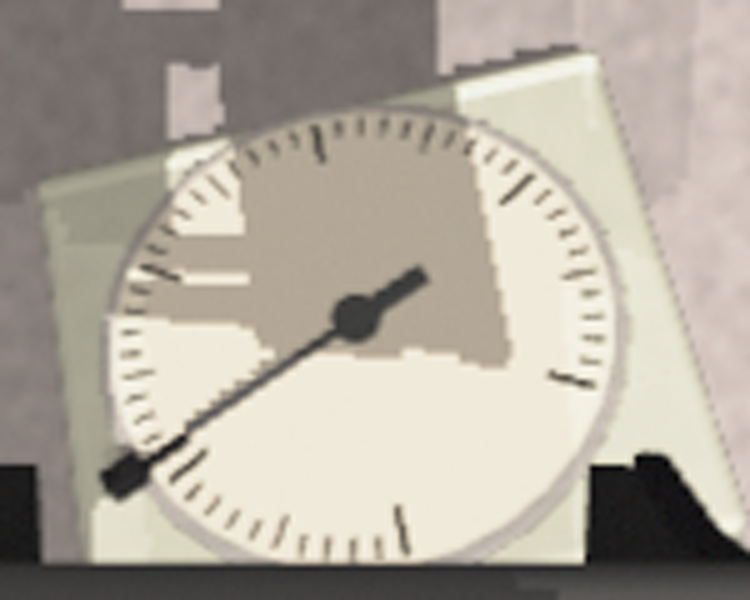

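Near head-on now: ticks at (402,530), (189,465), (158,271), (319,142), (518,188) and (573,379). The pivot is at (357,318), the hand's shaft runs to about (187,430), and the tab runs (123,478) to (185,440).

```bash
cat >> ratio.py <<'E'
C=an("w7.pkl",258,140,5,[(402,530),(189,465),(158,271),(319,142),(518,188),(573,379)],[(330,290),(384,290),(384,345),(330,345)],[(95,470),(140,448),(155,468),(125,505),(100,495)],[(195,400),(330,318),(340,340),(205,425)])
C=an("w7.pkl",258,140,5,[(402,530),(189,465),(158,271),(319,142),(518,188),(573,379)],[(330,290),(384,290),(384,345),(330,345)],[(145,450),(180,430),(190,440),(158,468)],[(195,400),(330,318),(340,340),(205,425)])
E
python3 ratio.py
```

```text
w5.pkl 294 pivot [-0.06   0.011] tab [0.473 1.163] hand 1.182 tab@0 1.185 tab@pivot 1.137Traceback (most recent call last):
  File "ratio.py", line 19, in <module>
    B=an("last.pkl",200,60,3,[(351,398),(167,351),(152,199),(292,97),(460,124),(505,270)],[(297,205),(337,205),(337,243),(297,243)],[(80,345),(125,330),(140,350),(120,385),(85,375)],[(185,290),(295,222),(303,240),(190,318)])
  File "ratio.py", line 13, in an
    pv=P(mask(pbox,95)).mean(0)
       ~^^^^^^^^^^^^^^^
  File "ratio.py", line 12, in <lambda>
    P=lambda q:cv2.perspectiveTransform(q[None],H)[0]
               ~~~~~~~~~~~~~~~~~~~~~~~~~~~~~~~~~~~^^^
TypeError: 'NoneType' object is not subscriptable
```

```bash
sed -i '/^B=/d;/^dp=/d' ratio.py; python3 ratio.py
```

```text
w5.pkl 294 pivot [-0.06   0.011] tab [0.473 1.163] hand 1.182 tab@0 1.185 tab@pivot 1.137
w7.pkl 881 pivot [-0.033 -0.005] tab [0.472 1.148] hand 1.17 tab@0 1.181 tab@pivot 1.158
w7.pkl 132 pivot [-0.033 -0.005] tab [0.4   0.946] hand 1.17 tab@0 1.17 tab@pivot 1.143
```

```bash
cat > fine.py <<'E'
import pickle,cv2;from h import *
th=np.arange(6)*np.pi/3;dst=np.c_[np.cos(th),np.sin(th)]
f=pickle.load(open("w7.pkl","rb"))["frame"][140:260,258:408];g=cv2.resize(f,None,fx=5,fy=5,interpolation=cv2.INTER_CUBIC).max(2).astype(float)
bg=cv2.morphologyEx(g,cv2.MORPH_CLOSE,np.ones((45,45)));dk=np.clip((bg-g)/bg-.2,0,None)
def cen(poly):
    m=np.zeros(g.shape,np.uint8);cv2.fillPoly(m,[np.array(poly)],1);w=dk*m;v,u=np.indices(g.shape);return np.array([(u*w).sum(),(v*w).sum()])/w.sum()
px=[(402,530),(189,465),(158,271),(319,142),(518,188),(573,379)]
ce=(356,330);T=[]
for p in px:
    d=np.array(p)-ce;d=d/np.hypot(*d);n=np.array([-d[1],d[0]]);p=np.array(p)
    T.append(cen([(p+a*26*d+b*11*n).round().astype(int) for a,b in((1,1),(1,-1),(-1,-1),(-1,1))]))
T=np.array(T);print((T-px).round(1).tolist())
H,_=cv2.findHomography(T,dst);P=lambda p:cv2.perspectiveTransform(np.array([[p]],float),H)[0,0]
print("resid",(np.array([P(t) for t in T])-dst).round(3).tolist())
a=lambda d:round(float(np.arctan2(d[1],d[0])),4)
piv=P(cen([(330,290),(384,290),(384,345),(330,345)]));tail=P(cen([(383,275),(415,258),(440,275),(400,305)]))
s1=P(cen([(265,352),(325,318),(335,345),(272,385)]));s2=P(cen([(195,405),(255,362),(265,388),(205,425)]))
arm=P(cen([(150,448),(183,428),(192,441),(160,466)]));blk=P(cen([(95,470),(140,448),(155,468),(125,505),(100,495)]))
print("piv",piv,"hand tail-s2",a(s2-tail),"s1-s2",a(s2-s1),"piv-s2",a(s2-piv),"tail-s1",a(s1-tail))
off=lambda p,q:np.cross(q-p,-p)/np.hypot(*(q-p));print("hand line off",off(tail,s2))
print("arm@0",a(arm),"arm@piv",a(arm-piv),"blk@0",a(blk),"blk@piv",a(blk-piv),"arm->blk",a(blk-arm),np.hypot(*arm),np.hypot(*blk))
E
python3 fine.py 2>/dev/null
```

```text
[[-0.6, 0.6], [-1.5, 1.3], [3.4, 2.4], [-1.3, 0.4], [-1.2, 0.8], [-1.7, 0.7]]
resid [[-0.0, -0.003], [-0.002, 0.005], [0.006, -0.005], [-0.007, 0.001], [0.004, 0.001], [-0.001, -0.001]]
piv [-0.03620517 -0.0105584 ] hand tail-s2 1.1785 s1-s2 1.1821 piv-s2 1.1817 tail-s1 1.1764
hand line off -0.03159114275404901
arm@0 1.1743 arm@piv 1.146 blk@0 1.1824 blk@piv 1.1592 arm->blk 1.2174 1.0117554297175624 1.246237176282961
```

The hand reads 1.17–1.18 rad and the tab 1.15–1.18, so two washers have brought the hand to the tab. A third would be one too many, so I'm handing in.

```bash
python3 -c "
from cell import r
print(r.hand_in())"
```

```text
the job is handed in; nothing more can be done
None
```

I threaded and seated two washers on the spindle and handed the job in: the hand reads about 1.17 rad and the tab about 1.15–1.18, level within my reading error, so I added no third; the hand-in gave no verdict.

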